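# Find the hidden catch and open the filter bay

### The job

Open the filter bay of the control unit on the bench. One of the five look-alike plates sunk in its top is a sprung catch: feel across them with the fingertips, pressing each in turn, until one gives and the metal cover springs ajar, then push the cover by its step fully open, away from the plates, and let go with the catch plate back up. Nothing needs gripping or picking up; leave the bottle, the flange and the gauge block where they stand.

Things in the scene. Friction and masses are not known exactly. Their poses are not given: they have to be found in the camera images.
- control_unit: Low dark steel box with a flat grey top, fixed on the bench: 280 (its x) x 300 (its y) x 80 mm high. Origin: centre of its underside; its z is up, its x points from the row of five plates (nearer the robot) to the sliding metal cover.
- plate_row (a point): Centre of the middle plate's top, at unit x = -80, y = 0, z = 78 mm. Five look-alike grey plates lie in a row along the unit's y, 54 mm apart (y = -108, -54, 0, 54, 108). Each is 48 (x) x 44 mm (y) in a 50 x 46 mm well, its top sunk 2 mm below the unit's top. Four are rigid blanks, one is the catch; they look the same and its place changes every time.
- catch_plate (a joint): Travel of the one live plate: 0 = up, 0.006 m = fully down. It gives at 1.5 N and takes 4.5 N fully down (add up to 1 N of catch friction); from about 4 mm down the cover is free and springs ajar. The plate springs back up by itself when released.
- bay_cover (a joint): Slide of the cover along the unit's +x: 0 = shut and latched, about 0.015 m = sprung ajar (0.01 to 0.025), 0.060 m = fully open, at the stop. Ajar, it needs 3 to 5 N to push and stays where it is left.
- cover_step (a point): Middle of the upright step face on the cover, facing the unit's -x (towards the plates); moves with the cover. The face is 210 mm wide (y) and 14 mm high, from 84.5 to 98.5 mm above the bench (the point is at 91.5 mm). Before it (-x) lies 30 mm of flat cover, 84.5 mm up; behind it a raised block 90 mm deep. Shut, the point is at unit x = -15 mm, y = 0.
- cleaner: Bottle, 56 mm across, 150 mm high, standing loose on the bench beside the unit (+y side). Origin: centre of its underside. To be left alone.
- flange: Turned steel flange, 64 mm across, 40 mm high, loose on the bench beside the unit (-y side). Origin: centre of its underside. To be left alone.
- gauge_block: Dark steel block 30 x 50 x 35 mm high, loose on the bench beside the unit (-y side). Origin: centre of its underside. To be left alone.

How it is judged:
By the outcome, as a careful person would: the job done as asked, in the order asked, and still so for the second after the job is handed in, with the robot touching nothing.
It also fails if it takes over 51 s, if anything falls off the work surface, if the arm or the gripper's body presses on something with over 40 N, if the wrist force passes 120 N, or if a joint passes its speed limit or range.

### The arm

A 6-joint arm with a two-finger parallel gripper is mounted at the origin on the work surface. World frame = base frame: x ahead of the robot, y to its left, z up, the work surface at z = 0. Lengths are in mm, angles in rad, forces in N, time in s.
With the tool pointing down it reaches from about 350 to 875 mm from the base axis. Payload 4.2 kg.
Tool frame: the origin (TCP) lies midway between the tips of the shut fingers; the grasp point (between the pads) lies 19 mm behind it; y points along the fingers, x is the direction in which the jaws open and shut, and the axes are right-handed (so a half turn about y gives the same grasp; the last joint's range is limited). The gripper opens to 85 mm and grips with 20 to 120 N. Pads are 22 mm wide; open, the fingers measure 114 mm over their backs; the gripper's body (76 mm by 85 mm) begins 54 mm behind the grasp point. The pads swing forward as they close: fully open they stand 13 mm farther back than shut.
Start: joints at [-1.046, 0.385, 0.008, 0, -1.194, -0.259], TCP at [164.192, -603.026, 231.312] pointing down, gripper open.
Joint ranges: [-3.14, 3.14], [-1.21, 2.06], [-1.07, 1.41], [-3.16, 2.05], [-2.99, -0.16], [-3.1, 3.1]. Speed limits (rad/s): [2.79, 2.79, 3.14, 3.14, 3.14, 3.14].

### API

Orientations are given as a unit quaternion [x, y, z, w].
In Python, from bench import read_state, get_image, job_done gives the robot as it stands.
- The arm moves only by the tool play_rows, never from a script. Its argument "series" is a list of rows, each a list of 7 numbers: the shift along the tool's x, y, z in m, then the turn, a rotation vector about the tool's x, y, z in rad, then the finger opening in m, from 0 to 0.0854. In form: [[x, y, z, wx, wy, wz, claw], ...]. A call has 1 to 10 rows; each row shifts and turns the pose as measured when the row begins, along the tool's axes as they then stand; what a row does not reach is not made up. A row lasts 1/10 s, in which the tool goes at most 50 mm and 8.59 degrees, less where a joint would pass 70% of its speed; a pose out of reach is approached as far as the arm can. A call with a gripper value outside its range is refused whole. The fingers move at their own pace and stop on an object; the grip force is fixed at half the most. Time passes only in rows, so rows that do not move let the fingers close. It gives the time, the measured TCP pose, the force and the opening at its end, in the units of the state.
- read_state(): the state, without advancing time (a new reading comes with each control period).
- get_image(name): name is "side" or "top" or "wrist"; returns a dict with "color" (420x560x3 uint8, red, green, blue), "intrinsics" (3x3 intrinsics, pixels), "origin" and "orientation" of the camera in the world. Camera axes: x right, y down, z forward; pixel columns grow to the right and rows downward; lengths in mm; the calibration is good to about 2 mm. A picture is of the moment at which its call begins. There is no depth.
- job_done(): hands the job in, once; it reports no verdict.
The state is a dict: "clock": time; "joints": joint angles; "joint_vel": joint speeds; "joint_efforts": joint torques, N m; "position": TCP position; "ee_rot": TCP orientation; "contact_force": force on the tool from outside, world axes, zero at the start; "wrist_torque": the same for the moment, N m; "gripper_width": finger opening in mm.
Only numpy, scipy, OpenCV 4.12 (cv2) and the standard library are available. Lean on these libraries where they do the work, as an engineer would, in place of code of your own. Each camera call takes 0.05 s, during which the arm holds its last target. There are 200 camera calls.

## Working session

There is one attempt and no reset: what is moved stays moved. The work goes in short steps, Python scripts to look and compute and a tool call to move; the robot and the scene stay as the last step left them, time stands still between calls to the robot, and variables do not carry over. Pictures are saved under pics/ and viewed, about 8 in all and at most 12, crops included, and the job is handed in when it is done.

Besides the shell and the picture viewer there is one more tool, called as name(argument=value, ...), one argument or row to a line, values as JSON. play_rows: Moves the arm, as the interface text tells. Its arguments: {"type":"object","properties":{"series":{"type":"array","items":{"type":"array","items":{"type":"number"}}}},"required":["series"]}

```bash
mkdir -p pics; cat > h.py <<'E'
import numpy as np, cv2
from scipy.spatial.transform import Rotation as R
from bench import read_state, get_image, job_done
def snap(name, fn):
    d=get_image(name); cv2.imwrite('pics/'+fn, d['color'][:,:,::-1]); return d
def cal(d): 
    q=np.array(d['orientation']); M=R.from_quat(q).as_matrix() if q.size==4 else q
    return np.array(d['intrinsics']),np.array(d['origin'],float),M
def ray(d,u,v,z):
    K,o,M=cal(d); r=M@np.linalg.inv(K)@[u,v,1]; return o+r*(z-o[2])/r[2]
def proj(d,p):
    K,o,M=cal(d); c=K@(M.T@(np.array(p)-o)); return c[:2]/c[2]
E
python3 - <<'E'
from h import *
import pickle
s=read_state(); print(s)
d={n:snap(n,n+'1.png') for n in('top','side')}
pickle.dump(d,open('d.pkl','wb'))
for n in d: print(n,d[n]['origin'],d[n]['orientation'],d[n]['intrinsics'])
E
```

```text
{'clock': 0.0, 'joints': array([-1.04638193e+00,  3.85588045e-01,  6.65328750e-03, -5.10889932e-04,
       -1.19398358e+00, -2.58620659e-01]), 'joint_vel': array([-2.78442901e-04, -4.22666823e-04,  9.11587168e-05,  6.29313857e-04,
       -4.05014989e-04, -1.20248832e-04]), 'joint_efforts': array([-9.57484008e-04, -3.92290521e+01,  1.88405210e+01,  4.18633237e+00,
       -4.65627600e-03, -2.01936942e-06]), 'position': array([ 164.06132871, -602.49481822,  230.21154498]), 'ee_rot': array([ 0.42876242,  0.56224627, -0.56136036, -0.43001915]), 'contact_force': array([-0.59243982, -0.10963915, -0.19750308]), 'wrist_torque': array([-0.00717096, -0.07654543,  0.03969457]), 'gripper_width': 85.48780151988693}
top [412.73938551  14.18764278 886.0818502 ] [-0.69994662  0.7078399  -0.06647866  0.0679558 ] [[386.4900894    0.         278.29035494]
 [  0.         386.4900894  217.06120377]
 [  0.           0.           1.        ]]
side [ 445.95547756 -603.70361992  714.80365534] [ 0.91828637 -0.09130578  0.04196467 -0.38295216] [[416.18278022   0.         278.79706014]
 [  0.         416.18278022 207.8932888 ]
 [  0.           0.           1.        ]]
```

View pics/top1.png

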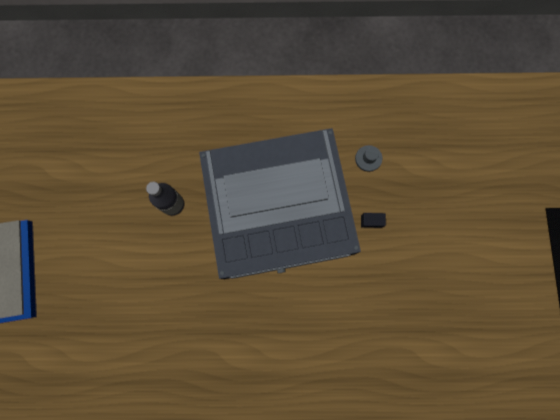

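View pics/side1.png

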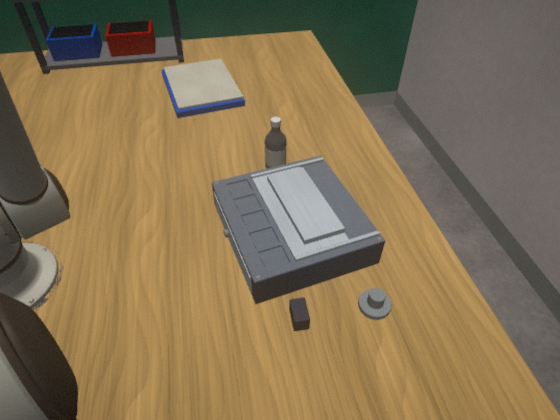

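The top view shows the plates at about (235,249), (260,244), (286,239), (311,235) and (336,230). The unit's far corners are at about (202,151) and (333,130). The side view agrees: plates nearer the robot, bottle on +y, flange and gauge block on -y. Next I fit the pose from both views.

```bash
cat >> h.py <<'E'
def U(p,x): # unit pt -> world
    c,s=np.cos(p[2]),np.sin(p[2]); return np.array([p[0]+c*x[0]-s*x[1],p[1]+s*x[0]+c*x[1],x[2]])
E
python3 - <<'E'
from h import *
import pickle
from scipy.optimize import least_squares
d=pickle.load(open('d.pkl','rb'))
px=[((-80,108,78),(235,249)),((-80,54,78),(260,244)),((-80,0,78),(286,239)),((-80,-54,78),(311,235)),((-80,-108,78),(336,230)),((140,150,80),(202,151)),((140,-150,80),(333,130)),((-140,-150,80),(357,249))]
f=lambda p:np.concatenate([proj(d['top'],U(p,a))-b for a,b in px])
r=least_squares(f,[500,0,80*0]); p=r.x; print(p,r.fun.round(1)); np.save('p.npy',p)
im=[]
for n in d:
    i=d[n]['color'][:,:,::-1].copy(); i=cv2.resize(i,None,fx=2,fy=2)
    for y in(-108,-54,0,54,108):
        q=np.array([proj(d[n],U(p,(-80+a*24,y+b*22,78)))*2 for a,b in((1,1),(1,-1),(-1,-1),(-1,1))])
        cv2.polylines(i,[q.astype(int)],1,(0,255,0),1)
    for q in [[(140,150,80),(140,-150,80),(-140,-150,80),(-140,150,80)],[(-15,105,98.5),(-15,-105,98.5),(75,-105,98.5),(75,105,98.5)]]:
        cv2.polylines(i,[np.array([proj(d[n],U(p,a))*2 for a in q]).astype(int)],1,(0,0,255),1)
    c=proj(d[n],U(p,(0,0,80)))*2; x,y=(c-[200,190]).astype(int); im.append(i[y:y+380,x:x+400])
cv2.imwrite('pics/ov.png',np.hstack(im))
s=read_state(); M=R.from_quat(s['ee_rot']).as_matrix(); print(M.round(3))
for y in(-108,-54,0,54,108): print(y,U(p,(-80,y,78)).round(1))
print(U(p,(-15,0,91.5)))
E
```

```text
[6.01676413e+02 1.44917795e+01 1.69729848e-01] [-0.4 -1.5 -0.1 -1.1 -0.8 -0.7 -0.7 -1.3 -0.6 -0.9 -2.3  1.6  0.5 -0.6
  4.2  4.4]
[[-0.263 -0.001 -0.965]
 [ 0.965  0.002 -0.263]
 [ 0.002 -1.     0.   ]]
-108 [ 541.1 -105.5   78. ]
-54 [531.9 -52.2  78. ]
0 [522.8   1.   78. ]
54 [513.7  54.2  78. ]
108 [504.6 107.4  78. ]
[586.89195665  11.95803823  91.5       ]
```

View pics/ov.png

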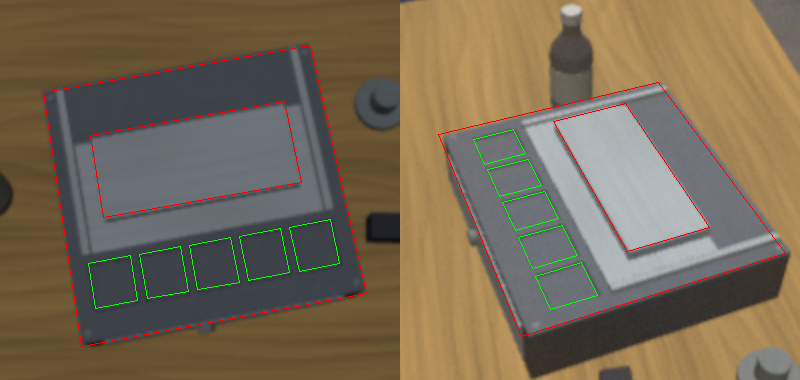

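The overlay fits well in both views: green plate outlines and red unit and cover outlines sit on their edges. I turn to the unit's yaw, shut the fingers and head over the first plate (-y end).

play_rows(
  series=[
    [0, 0, 0, 0, 0.096, 0, 0],
    [0.03, 0, -0.032, 0, 0, 0, 0],
    [0.03, 0, -0.032, 0, 0, 0, 0],
    [0.03, 0, -0.032, 0, 0, 0, 0],
    [0.03, 0, -0.032, 0, 0, 0, 0],
    [0.03, 0, -0.032, 0, 0, 0, 0],
    [0.03, 0, -0.032, 0, 0, 0, 0],
    [0.03, 0, -0.032, 0, 0, 0, 0],
    [0.03, 0, -0.032, 0, 0, 0, 0],
    [0.03, 0, -0.032, 0, 0, 0, 0],
  ],
)

```text
clock: 1.1
position: [407.8, -280.0, 225.1]
ee_rot: [0.456, 0.538, -0.536, -0.464]
contact_force: [0.8, -0.2, 0.2]
gripper_width: 0.2
```

```bash
cat >> h.py <<'E'
def to(x,y,z):
    p=np.load('p.npy'); s=read_state(); M=R.from_quat(s['ee_rot']).as_matrix()
    c,sn=np.cos(p[2]),np.sin(p[2]); D=np.c_[[-sn,c,0],[0,0,-1],[-c,-sn,0]]
    e=np.array(s['position'])-[p[0],p[1],0]
    print('t',round(s['clock'],2),'unit xyz',(c*e[0]+sn*e[1]).round(1),(-sn*e[0]+c*e[1]).round(1),e[2].round(1),'F',s['contact_force'].round(2),'w',round(s['gripper_width'],1))
    print('shift mm',(M.T@(U(p,(x,y,z))-s['position'])).round(1),'rot',R.from_matrix(M.T@D).as_rotvec().round(3))
E
python3 -c "
from h import *
to(-80,-108,100)"
```

```text
t 1.1 unit xyz -240.8 -257.5 225.1 F [ 0.84 -0.22  0.2 ] w 0.2
shift mm [ 150.7  125.9 -159.1] rot [-0.005 -0.016  0.011]
```

play_rows(
  series=[
    [0.03, 0, -0.032, 0, -0.016, 0, 0],
    [0.03, 0, -0.032, 0, 0, 0, 0],
    [0.03, 0, -0.032, -0.005, 0, 0.01, 0],
    [0.03, 0.02, -0.032, 0, 0, 0, 0],
    [0.03, 0.04, -0.031, 0, 0, 0, 0],
    [0, 0.04, 0, 0, 0, 0, 0],
    [0, 0.015, 0, 0, 0, 0, 0],
    [0, 0, 0, 0, 0, 0, 0],
  ],
)

```text
clock: 1.9
position: [542.7, -97.2, 112.3]
ee_rot: [0.454, 0.544, -0.542, -0.453]
contact_force: [-0.3, 0.1, 0.9]
gripper_width: -0.2
```

```bash
python3 -c "
from h import *
to(-80,-108,82)
d=snap('side','a.png'); c=proj(d,U(np.load('p.npy'),(-80,-50,90))); x,y=(c-[120,90]).astype(int)
cv2.imwrite('pics/a.png',cv2.resize(d['color'][y:y+180,x:x+240,::-1],None,fx=3,fy=3))"
```

```text
t 1.9 unit xyz -77.0 -100.1 112.3 F [-0.27  0.12  0.87] w -0.2
shift mm [-7.9 30.3  3.2] rot [0.002 0.01  0.   ]
```

View pics/a.png

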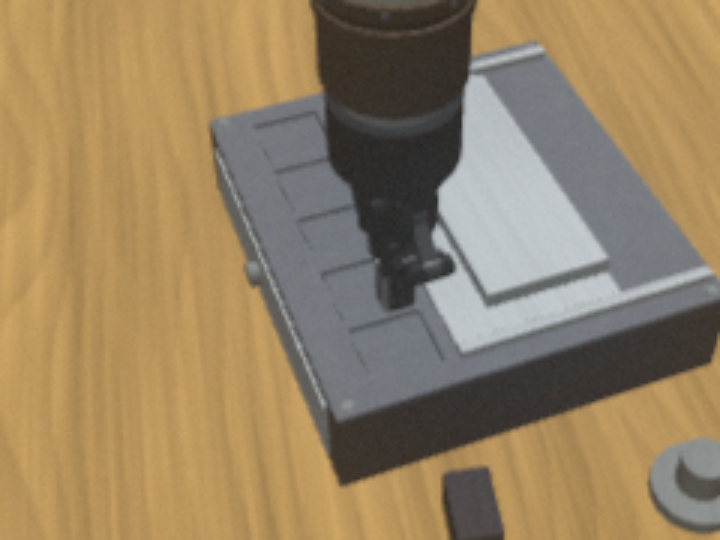

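The crop shows the shut tips at about (398,305), just above the nearest (-108) plate, as computed. Now I descend gently and press.

play_rows(
  series=[
    [-0.008, 0.018, 0.003, 0, 0.01, 0, 0],
    [0, 0.009, 0, 0, 0, 0, 0],
    [0, 0.002, 0, 0, 0, 0, 0],
    [0, 0.002, 0, 0, 0, 0, 0],
    [0, 0.002, 0, 0, 0, 0, 0],
  ],
)

```text
clock: 2.45
position: [545.1, -106.7, 84.9]
ee_rot: [0.46, 0.544, -0.537, -0.452]
contact_force: [0.1, 0.1, -0.1]
gripper_width: 0.4
```

```bash
python3 -c "
from h import *
to(-80,-108,78)"
```

```text
t 2.45 unit xyz -76.3 -109.9 84.9 F [ 0.14  0.14 -0.07] w 0.4
shift mm [1.9 6.9 3.8] rot [ 0.014 -0.001 -0.002]
```

play_rows(
  series=[
    [0, 0.002, 0.004, 0.012, 0, 0, 0],
    [0, 0.002, 0, 0, 0, 0, 0],
    [0, 0.002, 0, 0, 0, 0, 0],
  ],
)

```text
clock: 2.75
position: [541.9, -107.3, 80.2]
ee_rot: [0.457, 0.541, -0.54, -0.454]
contact_force: [-1.3, -0.2, -0.2]
gripper_width: -0.1
```

play_rows(
  series=[
    [0, 0.002, 0, 0, 0, 0, 0],
  ],
)

```text
clock: 2.85
position: [542.0, -107.2, 78.2]
ee_rot: [0.457, 0.541, -0.54, -0.454]
contact_force: [-0.0, -0.3, 0.9]
gripper_width: 0.2
```

play_rows(
  series=[
    [0, 0.002, 0, 0, 0, 0, 0],
  ],
)

```text
clock: 2.95
position: [542.0, -107.3, 78.0]
ee_rot: [0.457, 0.541, -0.541, -0.454]
contact_force: [-8.4, 3.3, 22.3]
gripper_width: -0.2
```

Plate 1 (-108) is rigid: 22 N at z=78.0. On to -54.

play_rows(
  series=[
    [0, -0.008, 0, 0, 0, 0, 0],
    [0.028, 0, 0, 0, 0, 0, 0],
    [0.026, 0, 0, 0, 0, 0, 0],
    [0, 0, 0, 0, 0, 0, 0],
  ],
)

```text
clock: 3.35
position: [533.7, -53.1, 87.5]
ee_rot: [0.458, 0.541, -0.54, -0.453]
contact_force: [1.4, -0.3, -0.3]
gripper_width: 0.2
```

```bash
python3 -c "
from h import *
to(-80,-54,78)"
```

```text
t 3.35 unit xyz -78.4 -55.1 87.5 F [ 1.4  -0.29 -0.29] w 0.2
shift mm [1.1 9.4 1.7] rot [ 0.007 -0.    -0.004]
```

play_rows(
  series=[
    [0, 0.004, 0.001, 0, 0, 0, 0],
    [0, 0.003, 0, 0, 0, 0, 0],
    [0, 0.002, 0, 0, 0, 0, 0],
  ],
)

```text
clock: 3.65
position: [533.2, -53.8, 78.1]
ee_rot: [0.459, 0.542, -0.539, -0.453]
contact_force: [-0.6, -0.0, 2.2]
gripper_width: 0.5
```

play_rows(
  series=[
    [0, 0.0015, 0, 0, 0, 0, 0],
  ],
)

```text
clock: 3.75
position: [533.3, -53.9, 78.0]
ee_rot: [0.458, 0.542, -0.539, -0.453]
contact_force: [-8.4, 7.8, 23.2]
gripper_width: -0.1
```

play_rows(
  series=[
    [0, 0.0015, 0, 0, 0, 0, 0],
  ],
)

```text
clock: 3.85
position: [533.3, -53.9, 78.1]
ee_rot: [0.458, 0.542, -0.539, -0.453]
contact_force: [-6.0, 5.2, 13.0]
gripper_width: 0.1
```

Plate 2 (-54) is rigid too. Next is the middle one.

play_rows(
  series=[
    [0, -0.008, 0, 0, 0, 0, 0],
    [0.027, 0, 0, 0, 0, 0, 0],
    [0.026, 0, 0, 0, 0, 0, 0],
    [0, 0, 0, 0, 0, 0, 0],
  ],
)

```text
clock: 4.25
position: [525.4, -2.7, 87.0]
ee_rot: [0.46, 0.541, -0.538, -0.454]
contact_force: [0.1, 0.0, -0.1]
gripper_width: -0.2
```

```bash
python3 -c "
from h import *
to(-80,0,78)"
```

```text
t 4.25 unit xyz -78.1 -4.1 87.0 F [ 0.07  0.03 -0.08] w -0.2
shift mm [4.1 9.  2. ] rot [ 0.009 -0.006 -0.004]
```

play_rows(
  series=[
    [0.004, 0.004, 0.002, 0.008, 0, 0, 0],
    [0, 0.003, 0, 0, 0, 0, 0],
    [0, 0.0015, 0, 0, 0, 0, 0],
  ],
)

```text
clock: 4.55
position: [523.0, -0.3, 78.1]
ee_rot: [-0.459, -0.538, 0.54, 0.457]
contact_force: [-5.0, 3.7, 16.1]
gripper_width: 0.3
```

play_rows(
  series=[
    [0, 0.0015, 0, 0, 0, 0, 0],
  ],
)

```text
clock: 4.65
position: [523.0, -0.4, 78.0]
ee_rot: [-0.459, -0.538, 0.54, 0.457]
contact_force: [-9.6, 7.7, 23.7]
gripper_width: 0.1
```

play_rows(
  series=[
    [0, 0.0015, 0, 0, 0, 0, 0],
  ],
)

```text
clock: 4.75
position: [523.0, -0.4, 78.1]
ee_rot: [-0.459, -0.538, 0.54, 0.457]
contact_force: [-5.5, 5.2, 12.4]
gripper_width: 0.4
```

The middle plate is rigid. Next is +54.

play_rows(
  series=[
    [0, -0.008, 0, 0, 0, 0, 0],
    [0.027, 0, 0, 0, 0, 0, 0],
    [0.026, 0, 0, 0, 0, 0, 0],
    [0, 0, 0, 0, 0, 0, 0],
  ],
)

```text
clock: 5.15
position: [515.6, 50.9, 87.1]
ee_rot: [-0.46, -0.537, 0.538, 0.458]
contact_force: [-0.0, -0.8, -0.5]
gripper_width: -0.1
```

```bash
python3 -c "
from h import *
to(-80,54,78)"
```

```text
t 5.15 unit xyz -78.7 50.4 87.1 F [-0.04 -0.78 -0.47] w -0.1
shift mm [3.6 9.1 1.3] rot [ 0.001 -0.012 -0.004]
```

play_rows(
  series=[
    [0.003, 0.004, 0.001, 0, -0.01, 0, 0],
    [0, 0.003, 0, 0, 0, 0, 0],
    [0, 0.0015, 0, 0, 0, 0, 0],
  ],
)

```text
clock: 5.45
position: [514.2, 52.4, 78.1]
ee_rot: [-0.458, -0.539, 0.541, 0.455]
contact_force: [-5.5, 2.3, 16.2]
gripper_width: -0.1
```

play_rows(
  series=[
    [0, 0.0015, 0, 0, 0, 0, 0],
  ],
)

```text
clock: 5.55
position: [514.3, 52.2, 78.0]
ee_rot: [-0.458, -0.539, 0.541, 0.456]
contact_force: [-10.7, 7.3, 23.4]
gripper_width: 0.3
```

play_rows(
  series=[
    [0, 0.0015, 0, 0, 0, 0, 0],
  ],
)

```text
clock: 5.65
position: [514.3, 52.3, 78.1]
ee_rot: [-0.458, -0.539, 0.54, 0.456]
contact_force: [-6.4, 5.0, 12.9]
gripper_width: -0.2
```

Rigid. That leaves +108, which should be the catch.

play_rows(
  series=[
    [0, -0.008, 0, 0, 0, 0, 0],
    [0.028, 0, 0, 0, 0, 0, 0],
    [0.026, 0, 0, 0, 0, 0, 0],
    [0, 0, 0, 0, 0, 0, 0],
  ],
)

```text
clock: 6.05
position: [506.3, 104.5, 87.2]
ee_rot: [-0.46, -0.538, 0.539, 0.457]
contact_force: [0.3, 0.5, 0.5]
gripper_width: 0.2
```

```bash
python3 -c "
from h import *
to(-80,108,78)"
```

```text
t 6.05 unit xyz -78.8 104.8 87.2 F [0.27 0.48 0.49] w 0.2
shift mm [3.2 9.1 1.3] rot [ 0.002 -0.009 -0.003]
```

play_rows(
  series=[
    [0.003, 0.004, 0.001, 0, -0.008, 0, 0],
    [0, 0.003, 0, 0, 0, 0, 0],
    [0, 0.0015, 0, 0, 0, 0, 0],
  ],
)

```text
clock: 6.35
position: [504.8, 105.8, 77.9]
ee_rot: [-0.458, -0.54, 0.541, 0.455]
contact_force: [-0.8, 2.2, 3.2]
gripper_width: -0.2
```

play_rows(
  series=[
    [0, 0.0015, 0, 0, 0, 0, 0],
    [0, 0.0015, 0, 0, 0, 0, 0],
  ],
)

```text
clock: 6.55
position: [505.2, 105.4, 75.0]
ee_rot: [-0.458, -0.54, 0.54, 0.455]
contact_force: [-1.5, 1.6, 3.7]
gripper_width: -0.4
```

play_rows(
  series=[
    [0, 0.0015, 0, 0, 0, 0, 0],
    [0, 0.001, 0, 0, 0, 0, 0],
  ],
)

```text
clock: 6.75
position: [505.3, 105.3, 72.7]
ee_rot: [0.458, 0.54, -0.54, -0.455]
contact_force: [-2.7, 1.9, 2.3]
gripper_width: 0.1
```

It gives: 5.3 mm down at about 4 N. I lift clear and look.

play_rows(
  series=[
    [0, -0.01, 0, 0, 0, 0, 0],
    [0, -0.02, 0, 0, 0, 0, 0],
    [-0.02, -0.005, 0, 0, 0, 0, 0],
    [-0.04, 0, 0, 0, 0, 0, 0],
    [-0.04, 0, 0, 0, 0, 0, 0],
    [0, 0, 0, 0, 0, 0, 0],
  ],
)

```text
clock: 7.35
position: [523.0, 3.2, 111.6]
ee_rot: [-0.458, -0.54, 0.541, 0.453]
contact_force: [-0.3, 0.4, -1.3]
gripper_width: -0.0
```

```bash
cat > look.py <<'E'
from h import *
import sys
fn=sys.argv[1]; p=np.load('p.npy'); im=[]
for n in('top','side'):
    d=get_image(n); i=cv2.resize(d['color'][:,:,::-1],None,fx=2,fy=2).copy()
    for dx,col in((0,(0,0,255)),(15,(0,255,0)),(60,(255,255,0))):
        q=[(-15+dx,-105,98.5),(75+dx,-105,98.5),(75+dx,105,98.5),(-15+dx,105,98.5)]
        cv2.polylines(i,[np.array([proj(d,U(p,a))*2 for a in q]).astype(int)],1,col,1)
    c=proj(d,U(p,(0,0,80)))*2; x,y=(c-[200,190]).astype(int); im.append(i[y:y+380,x:x+400])
cv2.imwrite('pics/'+fn,np.hstack(im))
E
python3 look.py b.png; python3 -c "
from h import *
to(-20,0,89)"
```

```text
t 7.45 unit xyz -79.0 4.5 111.5 F [-0.2   1.69  0.92] w 0.0
shift mm [ -4.6  22.7 -59. ] rot [ 0.004  0.004 -0.005]
```

View pics/b.png

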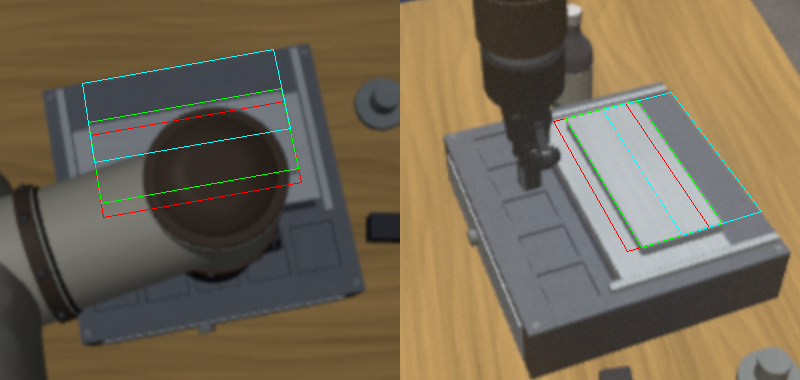

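The cover is ajar by about 15 mm (the green outline matches it in the side view), so the step is at unit x≈0. I set the tips down on the -x side of the step, just above the flat.

play_rows(
  series=[
    [-0.004, 0, -0.03, 0, 0, 0, 0],
    [0, 0, -0.025, 0, 0, 0, 0],
    [0, 0.01, 0, 0, 0, 0, 0],
    [0, 0.007, 0, 0, 0, 0, 0],
    [0, 0.002, 0, 0, 0, 0, 0],
    [0, 0, 0, 0, 0, 0, 0],
  ],
)

```text
clock: 8.05
position: [576.0, 14.8, 91.2]
ee_rot: [-0.455, -0.541, 0.544, 0.452]
contact_force: [-0.3, 0.3, 0.4]
gripper_width: 0.5
```

```bash
python3 -c "
from h import *
to(-12,0,90)"
```

```text
t 8.05 unit xyz -25.3 4.6 91.2 F [-0.32  0.32  0.37] w 0.5
shift mm [ -4.8   1.2 -13.2] rot [-0.001  0.009 -0.005]
```

play_rows(
  series=[
    [-0.002, 0.001, -0.006, 0, 0.008, 0, 0],
    [0, 0, -0.005, 0, 0, 0, 0],
    [0, 0, -0.005, 0, 0, 0, 0],
    [0, 0, -0.005, 0, 0, 0, 0],
    [0, 0, -0.005, 0, 0, 0, 0],
  ],
)

```text
clock: 8.55
position: [601.5, 17.5, 90.8]
ee_rot: [-0.456, -0.539, 0.543, 0.455]
contact_force: [-2.4, 0.2, 0.6]
gripper_width: 0.0
```

```bash
python3 -c "
from h import *
to(34,0,90)"
```

```text
t 8.55 unit xyz 0.4 3.0 90.8 F [-2.43  0.24  0.56] w 0.0
shift mm [ -3.    0.7 -33.6] rot [-0.003  0.001 -0.005]
```

Pushing at about 2-3 N. I carry on.

play_rows(
  series=[
    [0, 0, -0.005, 0, 0, 0, 0],
    [0, 0, -0.005, 0, 0, 0, 0],
    [0, 0, -0.005, 0, 0, 0, 0],
    [0, 0, -0.005, 0, 0, 0, 0],
    [0, 0, -0.005, 0, 0, 0, 0],
    [0, 0, -0.003, 0, 0, 0, 0],
  ],
)

```text
clock: 9.15
position: [628.9, 22.3, 90.6]
ee_rot: [-0.455, -0.537, 0.545, 0.457]
contact_force: [-4.3, 0.8, 2.1]
gripper_width: 0.1
```

```bash
python3 -c "
from h import *
to(34,0,90)"
```

```text
t 9.15 unit xyz 28.1 3.1 90.6 F [-4.28  0.79  2.14] w 0.1
shift mm [-3.1  0.6 -5.9] rot [-0.01   0.    -0.005]
```

play_rows(
  series=[
    [0, 0, -0.003, 0, 0, 0, 0],
    [0, 0, -0.002, 0, 0, 0, 0],
  ],
)

```text
clock: 9.35
position: [633.6, 23.1, 90.6]
ee_rot: [-0.454, -0.536, 0.545, 0.457]
contact_force: [-4.5, 0.5, 3.0]
gripper_width: 0.2
```

play_rows(
  series=[
    [0, 0, -0.002, 0, 0, 0, 0],
  ],
)

```text
clock: 9.45
position: [634.1, 23.1, 90.5]
ee_rot: [-0.454, -0.535, 0.546, 0.458]
contact_force: [-11.0, 0.9, 7.6]
gripper_width: -0.0
```

play_rows(
  series=[
    [0, 0, -0.002, 0, 0, 0, 0],
  ],
)

```text
clock: 9.55
position: [634.1, 23.0, 90.4]
ee_rot: [-0.452, -0.533, 0.547, 0.459]
contact_force: [-9.2, 0.1, 6.9]
gripper_width: 0.1
```

play_rows(
  series=[
    [0, 0, -0.003, 0, 0, 0, 0],
  ],
)

```text
clock: 9.65
position: [634.1, 22.9, 90.3]
ee_rot: [-0.451, -0.531, 0.549, 0.461]
contact_force: [-11.9, 2.5, 9.0]
gripper_width: -0.3
```

play_rows(
  series=[
    [0, 0, 0.01, 0, 0, 0, 0],
    [0, -0.01, 0.01, 0, 0, 0, 0],
    [0, -0.03, 0, 0, 0, 0, 0],
    [0, -0.04, 0, 0, 0, 0, 0],
    [0, -0.04, 0.02, 0, 0, 0, 0],
    [0, 0, 0.04, 0, 0, 0, 0],
    [-0.03, 0, 0.04, 0, 0, 0, 0],
    [-0.04, 0, 0.04, 0, 0, 0, 0],
    [-0.04, 0, 0.04, 0, 0, 0, 0],
    [-0.04, 0, 0.04, 0, 0, 0, 0],
  ],
)

```text
clock: 10.65
position: [443.1, -149.5, 225.2]
ee_rot: [0.459, 0.544, -0.542, -0.447]
contact_force: [1.2, -0.9, -0.4]
gripper_width: -0.4
```

play_rows(
  series=[
    [-0.04, 0, 0, 0, 0, 0, 0],
    [-0.04, 0, 0, 0, 0, 0, 0],
    [0, 0, 0, 0, 0, 0, 0],
    [0, 0, 0, 0, 0, 0, 0],
  ],
)

```text
clock: 11.05
position: [454.8, -236.0, 231.6]
ee_rot: [0.466, 0.545, -0.538, -0.443]
contact_force: [-0.8, 0.5, -0.5]
gripper_width: 0.1
```

```bash
python3 look.py c.png; python3 -c "
from h import *
to(34,0,90)"
```

```text
t 11.15 unit xyz -186.9 -221.1 231.4 F [-0.87 -0.22 -0.06] w 0.1
shift mm [ 222.3  143.7 -218.1] rot [ 0.028  0.006 -0.018]
```

View pics/c.png

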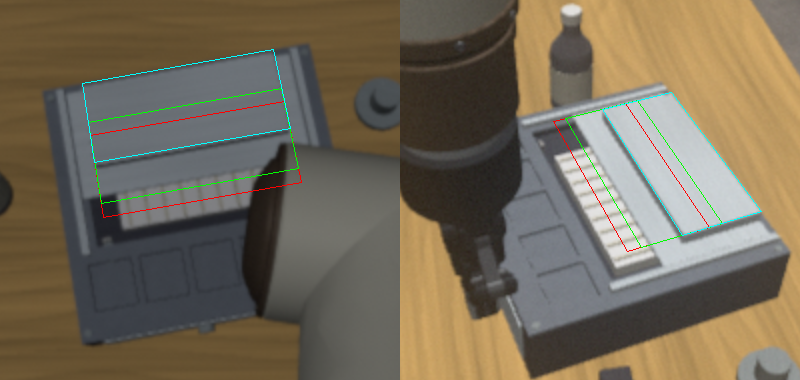

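The cover matches the 60 mm (cyan) outline in both views, with the bay exposed. The catch plate, at about (113,284) in the top view, looks level with its neighbours. The robot is clear, so I hand in.

```bash
python3 -c "
from h import *
print(read_state()['joint_vel'].round(3)); print(job_done())"
```

```text
[ 0.021  0.001 -0.007 -0.004 -0.007  0.   ]
the job is handed in; nothing more can be done
None
```

The filter bay is open and the job is handed in, after about 11 s of the 51 s allowed.

- **Finding the catch:** I pressed the five plates in turn from the -y end. The first four (y = -108, -54, 0 and +54) were rigid, stopping at z = 78 mm with up to about 24 N. The fifth (y = +108) gave about 5.3 mm at roughly 4 N, and the cover sprung about 15 mm ajar.
- **Opening the cover:** I pushed the step along the unit's +x with about 4–5 N until it stopped. Three more pushes at about 9–12 N did not move it further, so I took that as the stop.
- **Last checks:**
  - The cover lines up with the fully open (60 mm) outline in both camera views.
  - The catch plate looks level with its neighbours, though I did not measure this.
  - The tool is well clear, and the wrist force reads near zero.
  - The bottle and flange appear where they were. The gauge block was mostly hidden or out of frame in the last picture, but the robot never came near it at low height.

No check failed or disagreed. The arm still had a very slight drift (0.02 rad/s at joint 1) when I handed in, touching nothing.

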